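# Third hand: hold a slide plate against a hidden spring stop

### The job

Pick up the aluminium slide plate by its orange grip block, lay it in the channel of the blue fixture, and slide its plain nose in under the grey hood until you feel it meet the hidden spring stop. Then press it steadily against the stop with about 11 newtons, so that a colleague can drive its screws; never ram the stop to the end of its spring, and leave the other things on the bench where they are. The program finishes while still pressing: keep hold of the plate and keep up that push, do not let go.

Things in the scene. Friction and masses are not known exactly. Their poses are not given: they have to be found in the camera images.
- slide_plate: loose bare aluminium plate, 130 x 40 x 12 mm, about 0.25 kg (up to 40 % off), with an orange grip block on its rear end and two dark screw holes in its top; lies flat on the worktop, left of the fixture. Origin: centre of its underside; x runs from the grip block to the nose, z up. The nose ends at x = +65 mm; its last 8 mm are only 32 mm wide
- grip_block (a point): middle of the plate's orange grip block: 50 mm behind the plate's origin, 34 mm above its underside. The block is 30 mm along the plate's x, 24 mm along y, and stands from 12 to 57 mm above the underside
- fixture: fixture fixed to the worktop: blue base 230 x 100 mm with aluminium rails, grey hood over its far end. Origin on the worktop under the channel's middle line; x points along the channel into the hood, z up. Channel floor 12 mm above the worktop, from x = -130 mm. Up to x = -49 mm it is open above, 52 mm wide between rails 8 mm high, 18 mm thick; then it funnels to 44 mm at x = -10 mm
- hood_mouth (a point): middle of the lower front edge of the grey hood's tunnel, on the channel floor, at x = -10 mm of the fixture. The tunnel is 44 mm wide, 16 mm high and runs to x = +100 mm; hood top 36 mm above the worktop, 88 mm wide. The spring stop is hidden inside: its untouched face is 25 to 50 mm in from this point, differently each time and not told
- stop_plunger (a joint): how far the hidden spring stop has been pushed in, in m: 0 untouched, growing as the nose presses it along the channel, 0.016 at the end of its spring. The spring pushes back with 4 N at the first movement and 1 N more for every mm (11 N at 0.007)
- jar: small jar with an orange screw cap, 41 mm across, 53 mm high, standing on the worktop near the robot; origin at the centre of its underside. Leave it alone
- bottle: small white bottle with a screw cap, 50 mm across, 100 mm high; origin at the centre of its underside. Leave it alone
- tape: roll of brown tape lying flat, 84 mm across, 18 mm high; origin at the centre of its underside. Leave it alone
- beaker: glass beaker, 88 mm across, 100 mm high, at the near left; origin at the centre of its underside. Leave it alone
- screwdriver: the colleague's screwdriver, lying on the worktop at the near right; origin at the underside of its middle, x along it. Leave it alone
Not all that is in view belongs to the job. Leave any pink look-alike of the slide_plate alone.

How it is judged:
By the outcome, as a careful person would: the job done as asked, in the order asked, and still so for the second after the job is handed in, while the arm keeps its last pose, push and grip.
It also fails if it takes over 56 s, if anything falls off the work surface, if the arm or the gripper's body presses on something with over 40 N, if the wrist force passes 120 N, or if a joint passes its speed limit or range.

### The arm

A 7-joint arm with a two-finger parallel gripper is mounted at the origin on a cart in front of the work surface, level with it; the furniture and walls round the work are solid. World frame = base frame: x ahead of the robot, y to its left, z up, the work surface at z = 0. Lengths are in m, angles in rad, forces in N, time in s.
With the tool pointing down it reaches from about 0.425 to 1.025 m from the base axis. Payload 9.4 kg.
Tool frame: the origin (TCP) lies on the centre line of the jaws, within the pads' length; the fingertips stand 22 mm ahead of it and the grasp point (between the pads) lies 3 mm ahead of it (tips_ahead is the distance from the TCP to the fingertips, in m); z points along the fingers, y is the direction in which the jaws open and shut (so a half turn about z gives the same grasp; the last joint's range is limited). The gripper opens to 85 mm and grips with 20 to 120 N. Pads are 22 mm wide; open, the fingers measure 114 mm over their backs; the gripper's body (76 mm by 85 mm) begins 54 mm behind the grasp point. The pads swing forward as they close: fully open they stand 13 mm farther back than shut.
Start: joints at [-1.295, 0.599, -0.003, 1.599, 0.002, 0.943, -0.08], TCP at [0.251, 0.68, 0.253] pointing down, gripper open.
Joint ranges: [-2.57, 2.57], [-0.35, 1.97], [-1.29, 1.29], [0.11, 2.56], [-1.05, 4.19], [0.11, 1.86], [-2.63, 2.63]. Speed limits (rad/s): [2.22, 2.22, 3.01, 3.01, 3.14, 3.14, 3.14].

### API

Orientations are given as a rotation vector (axis times angle).
In Python, from bench import read_state, read_camera, close_job, look_for, cut_out, tips_ahead gives the robot as it stands.
- The arm moves only by the shell command python3 -m crank 'ROWS' [FORCE]. ROWS is JSON, a list of rows, each a list of 3 entries, a list of its own where there are three numbers: the opening, from 0 (shut) to 1 (fully open), then the shift along the tool's x, y, z in mm, then the turn, a rotation vector about the tool's x, y, z in rad. In form: [[gripper, [x, y, z], [wx, wy, wz]], ...]. A call has 1 to 8 rows; each row shifts and turns the commanded pose from where the row before left it, along the tool's axes as they then stand; what a row does not reach is not made up. A row lasts 1/8 s, in which the tool goes at most 62.5 mm and 10.7 degrees, less where a joint would pass 70% of its speed; a pose out of reach is approached as far as the arm can. A call is refused whole if a number of a shift passes 62.5 or a number of a turn 0.188, either way. A call with a gripper value outside its range is refused whole. The fingers move at their own pace and stop on an object; FORCE is the grip in N (left out, the last holds). Time passes only in rows, so rows that do not move let the fingers close. It gives the time, the measured TCP pose, the force and the opening at its end, in the units of the state.
- read_state(): the state, without advancing time (a new reading comes with each control period).
- read_camera(name): name is "scene" or "top"; returns a dict with "img" (400x640x3 uint8, red, green, blue), "camera_matrix" (3x3 intrinsics, pixels), "extrinsics" (4x4, takes a point from camera to world coordinates). Camera axes: x right, y up, looking along -z (the intrinsics and any distortion apply to the point x, -y, -z); pixel columns grow to the right and rows downward; lengths in m; the calibration is good to about 2 mm. A picture is of the moment at which its call begins. There is no depth.
- close_job(): hands the job in, once; it reports no verdict.
Trained networks look in a picture, given as the dict that the camera call returned (one of the last four; its "shot" number tells which), for a name from the list of things; names that differ only in an ending like _2 or _b are one class to them, and where a whole thing is asked for, a point or a joint stands for the part that bears it (a point fixed in the world has none). Each returns a list of dicts, best first, with "score" (0 to 1); they miss things now and then, are a little off and sometimes report something else, mostly with a low value. They report only what shows in the picture. A call takes as long as a camera call. They do not tell look-alikes from the thing itself.
- look_for(picture, label): "location" ([x, y, z] in m, in world coordinates, good to about 4 mm: the middle of the surface that is visible of it).
- cut_out(picture, label): "region" (400x640 bool, what is visible of it).
The state is a dict: "clock": time; "joint_pos": joint angles; "dq": joint speeds; "effort": joint torques, N m; "eef_pos": TCP position; "eef_rot": TCP orientation; "wrist_force": force on the tool from outside, world axes, zero at the start; "moment": the same for the moment, N m; "width": opening from 0.0 (shut) to 1.0 (fully open).
Only numpy, scipy, OpenCV 4.12 (cv2) and the standard library are available. Lean on these libraries where they do the work, as an engineer would, in place of code of your own. Each camera call takes 0.05 s, during which the arm holds its last target. There are 200 camera calls.

## Working session

There is one attempt and no reset: what is moved stays moved. The work goes in short steps, Python scripts to look and compute and a shell command to move; the robot and the scene stay as the last step left them, time stands still between calls to the robot, and variables do not carry over. Pictures are saved under pics/ and viewed, about 8 in all and at most 12, crops included, and the job is handed in when it is done.

```bash
mkdir -p pics; ls
python3 - <<'E'
from bench import *
import cv2,numpy as np
print(read_state(),tips_ahead)
for n in("top","scene"):
    p=read_camera(n);cv2.imwrite(f"pics/{n}0.png",p["img"][:,:,::-1])
    print(n,p["camera_matrix"].round(1).tolist(),p["extrinsics"].round(3).tolist(),[k for k in p])
    for l in("slide_plate","grip_block","fixture","hood_mouth","jar","bottle","tape","beaker","screwdriver"):
        print(l,[(round(d["score"],2),np.round(d["location"],3).tolist()) for d in look_for(p,l)[:3]])
E
```

```text
pics
{'clock': 0.0, 'joint_pos': array([-1.29470919,  0.6001164 , -0.00254793,  1.60014591,  0.0017931 ,
        0.9429129 , -0.07979045]), 'dq': array([ 1.65880637e-03,  6.51138557e-06, -5.16077554e-04,  6.18098850e-04,
       -2.82302642e-04, -1.49116499e-03, -5.42105660e-04]), 'effort': array([ 1.12673767e-04, -7.76435924e+01,  1.56377111e+00, -2.58015239e+01,
        1.21882625e-02,  8.87695060e-03, -2.85929582e-05]), 'eef_pos': array([0.2503517 , 0.67992313, 0.25241745]), 'eef_rot': array([-5.51157422e-01, -3.09272247e+00,  2.47223429e-03]), 'wrist_force': array([ 0.11554649, -0.3984876 , -0.38211104]), 'moment': array([-0.00550028, -0.00758635, -0.01182257]), 'width': 0.9964775831013486} 0.022
top [[370.7, 0.0, 320.1], [0.0, 370.7, 199.5], [0.0, 0.0, 1.0]] [[-0.014, 0.99, -0.14, 0.361], [-1.0, -0.016, -0.009, 0.099], [-0.011, 0.139, 0.99, 1.068], [0.0, 0.0, 0.0, 1.0]] ['img', 'camera_matrix', 'extrinsics', 'shot']
slide_plate [(0.8, [0.51, 0.003, 0.008]), (0.63, [0.548, 0.199, 0.011])]
grip_block [(0.82, [0.507, 0.007, 0.008]), (0.78, [0.55, 0.202, 0.013])]
fixture [(0.61, [0.5
[... 371 characters left out ...]
0.483, 0.024], [-0.544, 0.407, -0.734, -0.61], [0.014, 0.879, 0.477, 0.513], [0.0, 0.0, 0.0, 1.0]] ['img', 'camera_matrix', 'extrinsics', 'shot']
slide_plate [(0.94, [0.515, 0.189, 0.009]), (0.75, [0.524, -0.001, 0.01])]
grip_block [(0.77, [0.516, 0.189, 0.013]), (0.59, [0.522, -0.007, 0.011]), (0.15, [0.326, -0.219, 0.02])]
fixture [(0.66, [0.557, -0.216, 0.019])]
hood_mouth [(0.71, [0.561, -0.211, 0.017])]
jar [(0.71, [0.355, 0.008, 0.038]), (0.26, [0.517, 0.189, 0.008])]
bottle [(0.67, [0.612, 0.352, 0.047])]
tape [(0.77, [0.352, 0.208, 0.016]), (0.38, [0.515, 0.187, 0.009])]
beaker [(0.64, [0.559, -0.212, 0.016]), (0.59, [0.332, 0.335, 0.066])]
screwdriver [(0.59, [0.325, -0.221, 0.02])]
```

View pics/top0.png

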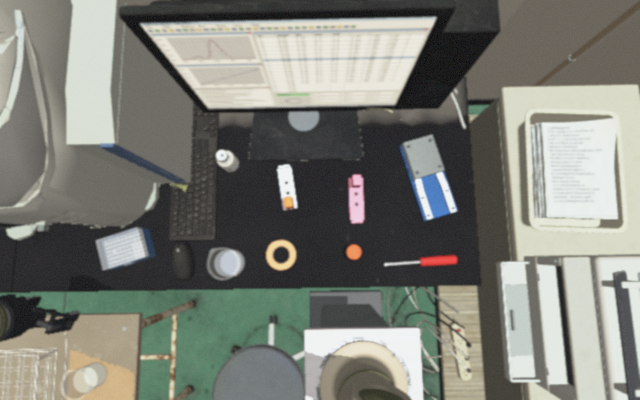

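View pics/scene0.png

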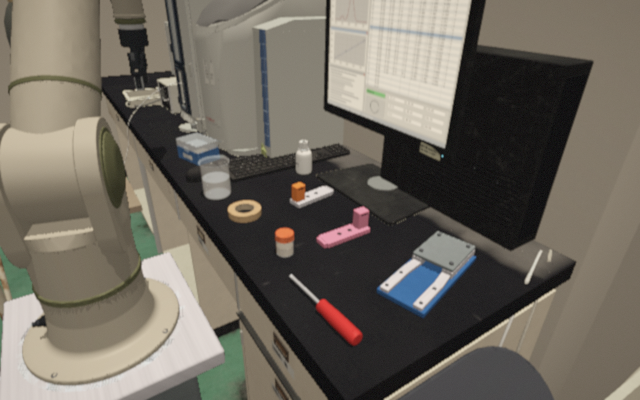

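The top view shows the real plate at about (288,187): orange block at the near end (288,202), nose pointing away. The pink look-alike is at (356,198). The fixture is at (430,178), with its hood at the far end and tilted. I'll fit box models to the silhouettes in both cameras.

```bash
cat > h.py <<'E'
from bench import *
import cv2,numpy as np
from scipy.optimize import minimize
def B(x0,x1,y0,y1,z0,z1): return np.array([[x,y,z] for x in(x0,x1) for y in(y0,y1) for z in(z0,z1)])/1000.
PL=[B(-65,57,-20,20,0,12),B(57,65,-16,16,0,12),B(-65,-35,-12,12,12,57)]
FX=[B(-130,100,-50,50,0,12),B(-130,-10,-44,44,12,20),B(-10,100,-44,44,12,36)]
def proj(p,X):
    E=p["extrinsics"];c=(X-E[:3,3])@E[:3,:3];c=c*[1,-1,-1]
    u=c@p["camera_matrix"].T;return u[:,:2]/u[:,2:]
def W(X,q,z=0):
    c,s=np.cos(q[2]),np.sin(q[2]);return X@np.array([[c,-s,0],[s,c,0],[0,0,1]]).T+[q[0],q[1],z]
S=4
def ren(p,M,q,z=0):
    m=np.zeros((400*S,640*S),np.uint8)
    for X in M:
        h=cv2.convexHull(((proj(p,W(X,q,z))+.5)*S*16-8).astype(np.float32)).round().astype(np.int32)
        cv2.fillConvexPoly(m,h,255,shift=4)
    return cv2.resize(m,(640,400),interpolation=cv2.INTER_AREA)/255.
def fit(ps,ms,M,q0,z=0):
    f=lambda q:sum(np.abs(ren(p,M,q,z)-m).sum()/m.sum() for p,m in zip(ps,ms))
    best=None
    for k in range(3):
        r=minimize(f,q0,method="Nelder-Mead",options=dict(initial_simplex=np.array([q0]+[np.array(q0)+d for d in np.diag([.008,.008,.12])*(1-2*(k%2))]),xatol=1e-5,fatol=1e-5));q0=r.x
    return r.x,r.fun
def mask(p,label,at,z,M=None,q=None,thr=45):
    u=proj(p,np.array([[*at,z]]))[0];best=[d["region"] for d in cut_out(p,label)]
    best=min(best,key=lambda r:np.hypot(*(np.argwhere(r).mean(0)[::-1]-u)))
    return best
E
python3 - <<'E'
from h import *
P=[read_camera("top"),read_camera("scene")]
for lab,M,at,q0 in(("slide_plate",PL,(.54,.195),(.54,.195,.1)),("fixture",FX,(.56,-.205),(.56,-.205,.35))):
    ms=[]
    for p in P:
        r=mask(p,lab,at,.01);a=r.sum()
        near=cv2.dilate(r.astype(np.uint8),np.ones((7,7)))>0
        b=near&(p["img"].max(2)>70); print(lab,a,b.sum()); ms.append(b.astype(float))
        im=p["img"]; 
    for s in ([0],[1],[0,1]):
        q,f=fit([P[i] for i in s],[ms[i] for i in s],M,q0);print(s,q.round(4),round(f,3))
    for k,p in enumerate(P):
        d=p["img"][:,:,::-1].copy() if lab=="slide_plate" else D[k]
        if lab=="slide_plate": D=(D if k else [])+[d]
        m=ren(p,M,q)>.5
        c,_=cv2.findContours(m.astype(np.uint8),0,1); D[k]=np.ascontiguousarray(d); cv2.drawContours(D[k],c,-1,(0,255,0),1)
a=cv2.resize(D[0][120:240,240:480],(800,400),interpolation=0)[:, :]
cv2.imwrite("pics/fitT.png",a);cv2.imwrite("pics/fitS.png",cv2.resize(D[1][165:325,260:500],(800,533),interpolation=0))
E
```

```text
slide_plate 602 778
slide_plate 614 741
[0] [0.5504 0.2061 0.1163] 0.179
[1] [0.5507 0.2063 0.1427] 0.082
[0, 1] [0.5504 0.206  0.1444] 0.263
fixture 2746 3068
fixture 4432 4562
[0] [ 0.5827 -0.2008  0.2703] 0.043
[1] [ 0.5855 -0.1971  0.2662] 0.025
[0, 1] [ 0.585  -0.1982  0.2671] 0.094
```

View pics/fitT.png

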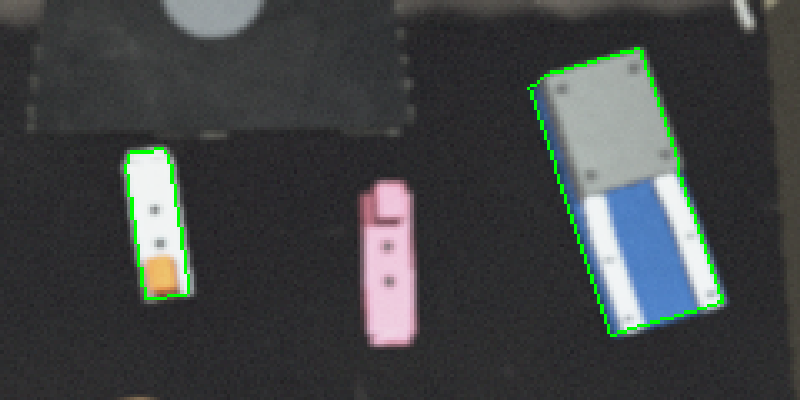

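View pics/fitS.png

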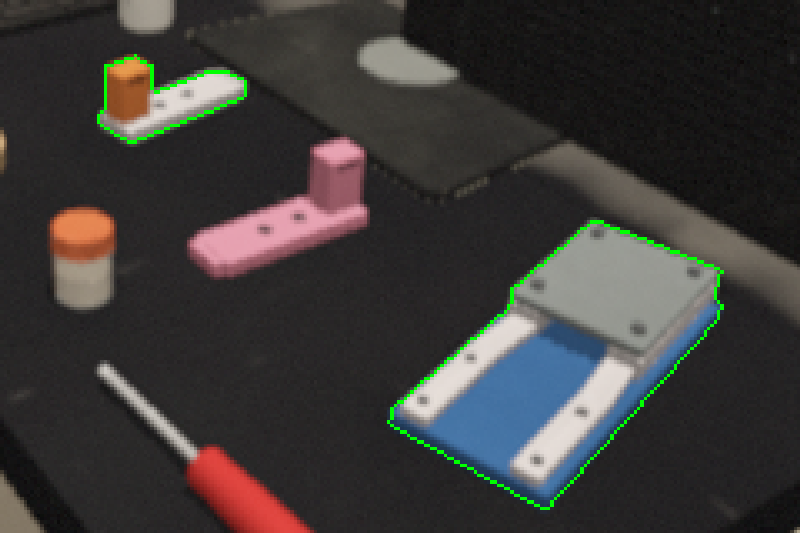

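Both fits are good: plate at about (0.5505, 0.206) with yaw 0.14, fixture at about (0.585, -0.198) with yaw 0.267. Next I'll work out the moves.

```bash
cat >> h.py <<'E'
from scipy.spatial.transform import Rotation as R
def to(pos,yaw,st=None):
    """remaining shift (current tool axes, mm) and turn about tool axes; yaw=direction of tool x in world mod pi"""
    st=st or read_state();C=R.from_rotvec(st["eef_rot"])
    best=None
    for k in(0,np.pi):
        y=yaw+k;x=np.array([np.cos(y),np.sin(y),0]);z=np.array([0,0,-1.]);T=R.from_matrix(np.c_[x,np.cross(z,x),z])
        t=(C.inv()*T).as_rotvec()
        if best is None or np.linalg.norm(t)<np.linalg.norm(best[0]): best=(t,T)
    d=np.array(pos)-st["eef_pos"]
    return "shift_now",(C.inv().apply(d)*1000).round(1),"turn",best[0].round(3),"shift_after_turn",(best[1].inv().apply(d)*1000).round(1)
E
python3 - <<'E'
from h import *
s=read_state();print(R.from_rotvec(s["eef_rot"]).as_matrix().round(3))
yaw=.14;g=np.array([.5505,.206])-.05*np.array([np.cos(yaw),np.sin(yaw)]);print(g)
print(to([.33,.45,.25],yaw)); print(to([*g,.2],yaw))
E
```

```text
[[-0.938  0.346  0.   ]
 [ 0.346  0.938 -0.   ]
 [-0.    -0.    -1.   ]]
[0.5009892  0.19902284]
('shift_now', array([-154.2, -188.7,    3.3]), 'turn', array([-0.   ,  0.   , -0.493]), 'shift_after_turn', array([ -46.6, -239.2,    3.3]))
('shift_now', array([-401.4, -365.1,   53.3]), 'turn', array([-0.   ,  0.   , -0.493]), 'shift_after_turn', array([-180.9, -511.6,   53.3]))
```

```bash
python3 -m crank '[[1,[-31,-38,0],[0,0,0]],[1,[-31,-38,0],[0,0,0]],[1,[-31,-38,0],[0,0,0]],[1,[-31,-38,0],[0,0,0]],[1,[-31,-38,0],[0,0,0]],[1,[0,0,0],[0,0,-0.164]],[1,[0,0,0],[0,0,-0.164]],[1,[0,0,0],[0,0,-0.164]]]' 60
python3 - <<'E'
from h import *
yaw=.14;print(to([.501,.199,.2],yaw))
E
```

```text
clock: 2.3
eef_pos: [0.3305, 0.4484, 0.2536]
eef_rot: [-0.226, 3.133, 0.001]
wrist_force: [0.0, -0.1, 0.3]
width: 1.0
('shift_now', array([-132.8, -271.4,   53.5]), 'turn', array([0.   , 0.   , 0.004]), 'shift_after_turn', array([-134. , -270.8,   53.6]))
```

```bash
python3 -m crank '[[1,[-22,-45,5],[0,0,0]],[1,[-22,-45,5],[0,0,0]],[1,[-22,-45,5],[0,0,0]],[1,[-22,-45,5],[0,0,0]],[1,[-22,-45,15],[0,0,0]],[1,[-22,-46,15],[0,0,0]],[1,[0,0,0],[0,0,0]]]'
python3 - <<'E'
from h import *
yaw=.14;print(to([.501,.199,.037],yaw))
E
```

```text
clock: 3.18
eef_pos: [0.5003, 0.1941, 0.2024]
eef_rot: [0.208, -3.134, 0.003]
wrist_force: [0.1, 0.4, -0.0]
width: 1.0
('shift_now', array([ -1.5,   5.1, 165.4]), 'turn', array([-0.002, -0.001, -0.008]), 'shift_after_turn', array([ -1.4,   4.7, 165.4]))
```

```bash
python3 -m crank '[[1,[-1,5,30],[0,0,-0.008]],[1,[0,0,40],[0,0,0]],[1,[0,0,25],[0,0,0]],[1,[0,0,0],[0,0,0]]]'
python3 - <<'E'
from h import *
yaw=.14;print(to([.501,.199,.039],yaw))
p=read_camera("scene");cv2.imwrite("pics/pre.png",cv2.resize(p["img"][120:240,220:400,::-1],(720,480)))
E
```

```text
clock: 3.68
eef_pos: [0.4978, 0.2042, 0.1071]
eef_rot: [0.233, -3.13, 0.001]
wrist_force: [0.7, -0.1, 0.6]
width: 1.003
('shift_now', array([-2.6, -5.6, 68.1]), 'turn', array([-0.001, -0.003,  0.009]), 'shift_after_turn', array([-2.5, -5.6, 68.1]))
```

View pics/pre.png

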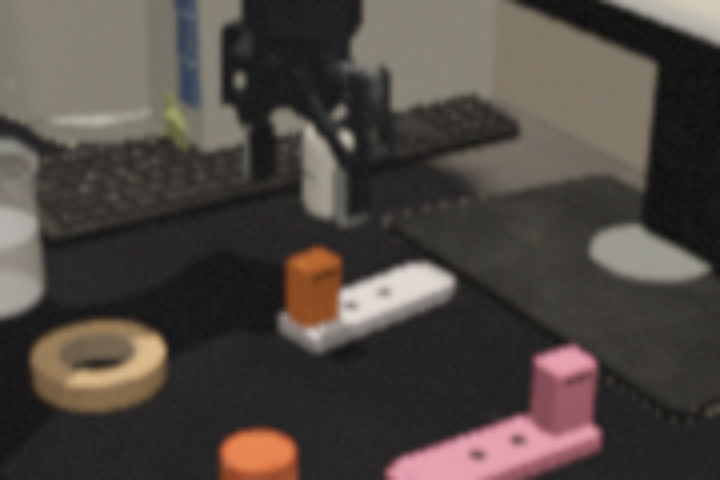

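The picture shows the fingers straddling the orange block at (315,285), with the way down clear. I'm correcting 5 mm of lag and descending.

```bash
python3 -m crank '[[1,[-2.5,-5,20],[0,0,0.009]],[1,[0,0,0],[0,0,0]],[1,[0,0,0],[0,0,0]],[1,[0,0,0],[0,0,0]]]'
python3 - <<'E'
from h import *
yaw=.14;print(to([.501,.199,.039],yaw))
E
```

```text
clock: 4.22
eef_pos: [0.5025, 0.1994, 0.0893]
eef_rot: [-0.217, 3.133, 0.001]
wrist_force: [0.6, -0.3, -0.9]
width: 0.998
('shift_now', array([ 1.6, -0.2, 50.3]), 'turn', array([ 0.001,  0.001, -0.001]), 'shift_after_turn', array([ 1.5, -0.2, 50.3]))
```

```bash
python3 -m crank '[[1,[1,0,20],[0,0,0]],[1,[0,0,20],[0,0,0]],[1,[0,0,10],[0,0,0]],[1,[0,0,0],[0,0,0]],[0.6,[0,0,0],[0,0,0]],[0,[0,0,0],[0,0,0]],[0,[0,0,0],[0,0,0]],[0,[0,0,0],[0,0,0]]]' 60; python3 -m crank '[[0,[0,0,0],[0,0,0]],[0,[0,0,0],[0,0,0]],[0,[0,0,0],[0,0,0]]]'
```

```text
clock: 5.22
eef_pos: [0.5014, 0.1989, 0.0388]
eef_rot: [-0.217, 3.133, 0.0]
wrist_force: [-0.7, 0.3, 4.9]
width: 0.274
clock: 5.6
eef_pos: [0.5013, 0.1988, 0.0388]
eef_rot: [-0.217, 3.134, 0.0]
wrist_force: [-0.3, 0.2, 4.8]
width: 0.277
```

Gripped: width 0.277, about 24 mm, as expected. Lifting.

```bash
python3 -m crank '[[0,[0,0,-10],[0,0,0]],[0,[0,0,-30],[0,0,0]],[0,[0,0,-35],[0,0,0]],[0,[0,0,-35],[0,0,0]],[0,[0,0,0],[0,0,0]],[0,[0,0,0],[0,0,0]]]' 90
python3 - <<'E'
from h import *
q=(.585,-.198,.267)
print(to(W(np.array([[-.155,0,.15]]),q)[0],.267))
print(read_state()["wrist_force"],read_state()["moment"])
E
```

```text
clock: 6.35
eef_pos: [0.5007, 0.1985, 0.148]
eef_rot: [0.217, -3.134, 0.0]
wrist_force: [0.2, 0.9, -2.6]
width: 0.269
('shift_now', array([ 124.8, -424.2,   -1.8]), 'turn', array([-0.   , -0.001, -0.129]), 'shift_after_turn', array([ 178.3, -404.7,   -2. ]))
[ 0.16174591  0.85493404 -2.64276918] [-0.00689709  0.07754967  0.01185383]
```

```bash
python3 -m crank '[[0,[10,-35,0],[0,0,0]],[0,[18,-55,0],[0,0,0]],[0,[18,-55,0],[0,0,0]],[0,[18,-55,0],[0,0,0]],[0,[18,-55,0],[0,0,0]],[0,[18,-55,0],[0,0,0]],[0,[14,-55,0],[0,0,-0.06]],[0,[14,-39,0],[0,0,-0.069]]]'; python3 -m crank '[[0,[0,0,0],[0,0,0]],[0,[0,0,0],[0,0,0]],[0,[0,0,0],[0,0,0]]]'
python3 - <<'E'
from h import *
q=(.585,-.198,.267)
print(to(W(np.array([[-.155,0,.08]]),q)[0],.267))
E
```

```text
clock: 7.35
eef_pos: [0.4312, -0.2217, 0.147]
eef_rot: [0.419, -3.111, -0.002]
wrist_force: [0.9, -0.1, -1.5]
width: 0.271
clock: 7.72
eef_pos: [0.4326, -0.218, 0.1479]
eef_rot: [0.421, -3.113, -0.001]
wrist_force: [0.0, -0.7, -2.1]
width: 0.274
('shift_now', array([  2.7, -21. ,  67.8]), 'turn', array([ 0.001, -0.001,  0.002]), 'shift_after_turn', array([  2.7, -20.9,  67.9]))
```

```bash
python3 -m crank '[[0,[2,-21,5],[0,0,0.002]],[0,[0,0,30],[0,0,0]],[0,[0,0,28],[0,0,0]],[0,[0,0,0],[0,0,0]],[0,[0,0,0],[0,0,0]],[0,[0,0,0],[0,0,0]]]'
python3 - <<'E'
from h import *
q=(.585,-.198,.267);s=read_state()
print(to(W(np.array([[-.155,0,.08]]),q)[0],.267,s),s["eef_pos"])
for n in("top","scene"):
    p=read_camera(n);cv2.imwrite(f"pics/{n}1.png",p["img"][:,:,::-1])
    d=np.ascontiguousarray(p["img"][:,:,::-1])
    # expected plate pose from TCP, underside tcp-0.039
    a=R.from_rotvec(s["eef_rot"]).as_matrix()[:,0];yaw=np.arctan2(-a[1],-a[0])
    o=s["eef_pos"][:2]+.0495*np.array([np.cos(yaw),np.sin(yaw)])
    for M,qq,z,c in((PL[:2],(*o,yaw),s["eef_pos"][2]-.0385,(0,255,0)),(FX,q,0,(0,0,255))):
        k,_=cv2.findContours((ren(p,M,qq,z)>.5).astype(np.uint8),0,1);cv2.drawContours(d,k,-1,c,1)
    r=(slice(120,240),slice(380,480)) if n=="top" else (slice(180,330),slice(340,500))
    cv2.imwrite(f"pics/c_{n}.png",np.hstack([cv2.resize(x[r],None,fx=4 if n=="top" else 2.5,fy=4 if n=="top" else 2.5,interpolation=cv2.INTER_CUBIC) for x in(np.ascontiguousarray(p["img"][:,:,::-1]),d)]))
E
```

```text
clock: 8.48
eef_pos: [0.4367, -0.2405, 0.0863]
eef_rot: [-0.415, 3.113, -0.001]
wrist_force: [0.1, -0.2, -2.1]
width: 0.271
('shift_now', array([0.7, 1.9, 6.3]), 'turn', array([-0.001,  0.001, -0.002]), 'shift_after_turn', array([0.7, 1.9, 6.3])) [ 0.43667953 -0.24049297  0.08626924]
```

View pics/c_scene.png

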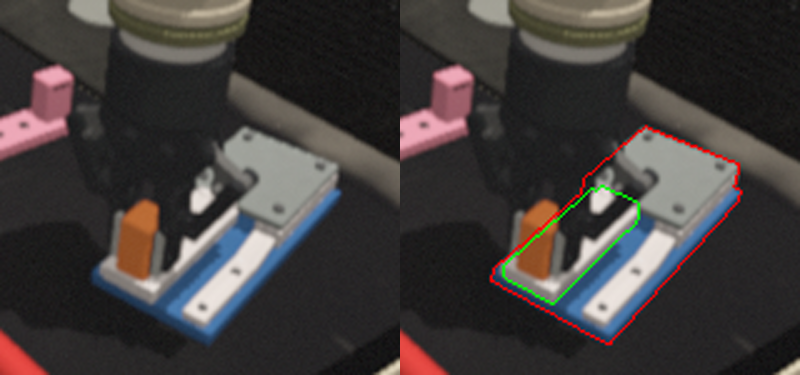

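View pics/c_top.png

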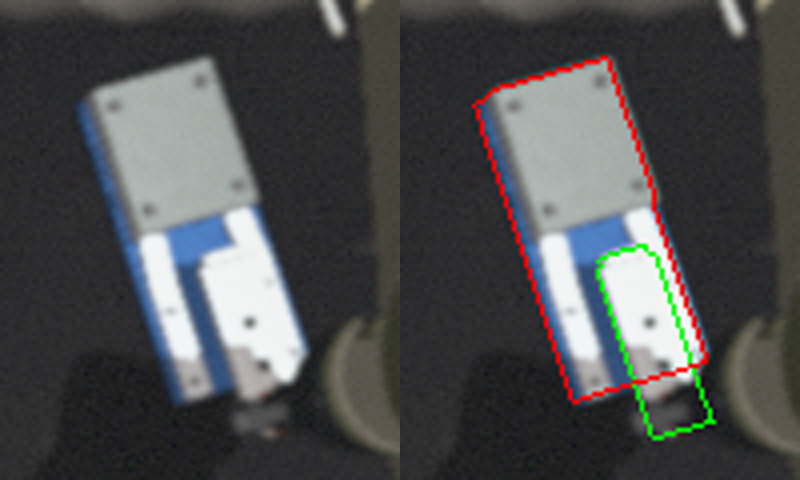

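The plate in the hand matches the pose predicted from the TCP (green outline) in both views, and it is above the channel. I'm centring it by 2 mm and lowering until it touches.

```bash
python3 -m crank '[[0,[0.5,1.5,10],[0,0,0]],[0,[0,0,10],[0,0,0]],[0,[0,0,6],[0,0,0]],[0,[0,0,0],[0,0,0]],[0,[0,0,0],[0,0,0]]]'
python3 - <<'E'
from h import *
q=(.585,-.198,.267)
print(to(W(np.array([[-.155,0,.051]]),q)[0],.267))
E
```

```text
clock: 9.2
eef_pos: [0.4353, -0.2388, 0.0592]
eef_rot: [0.415, -3.114, -0.0]
wrist_force: [0.2, 0.9, -2.6]
width: 0.273
('shift_now', array([-0.2, -0.1,  8.2]), 'turn', array([ 0.   , -0.   , -0.002]), 'shift_after_turn', array([-0.2, -0.1,  8.2]))
```

```bash
python3 -m crank '[[0,[0,0,4],[0,0,0]],[0,[0,0,2],[0,0,0]],[0,[0,0,0],[0,0,0]]]';python3 -m crank '[[0,[0,0,1],[0,0,0]],[0,[0,0,0],[0,0,0]]]';python3 -m crank '[[0,[0,0,1],[0,0,0]],[0,[0,0,0],[0,0,0]]]'; python3 -c "
from bench import *;s=read_state();print(s['wrist_force'],s['moment'])"
```

```text
clock: 9.57
eef_pos: [0.4352, -0.2389, 0.0532]
eef_rot: [0.415, -3.114, -0.0]
wrist_force: [0.2, 0.0, -1.4]
width: 0.269
clock: 9.82
eef_pos: [0.4352, -0.2389, 0.0523]
eef_rot: [-0.415, 3.114, -0.0]
wrist_force: [0.1, -0.3, -1.8]
width: 0.27
clock: 10.07
eef_pos: [0.4352, -0.2389, 0.0513]
eef_rot: [-0.415, 3.114, -0.0]
wrist_force: [0.8, 1.0, -2.7]
width: 0.266
[ 0.75904796  1.04547154 -2.70343957] [-0.05977267  0.0847504  -0.00176548]
```

```bash
for i in 1 2; do python3 -m crank '[[0,[0,0,0.6],[0,0,0]],[0,[0,0,0],[0,0,0]]]';done; python3 -c "
from bench import *;s=read_state();print(s['wrist_force'],s['moment'])"
```

```text
clock: 10.32
eef_pos: [0.4353, -0.2389, 0.0508]
eef_rot: [-0.415, 3.114, -0.0]
wrist_force: [-1.1, 0.0, 0.5]
width: 0.273
clock: 10.58
eef_pos: [0.4352, -0.2389, 0.0507]
eef_rot: [-0.415, 3.114, -0.001]
wrist_force: [-2.1, 0.2, 10.6]
width: 0.274
[-2.10642548  0.21404612 10.59723217] [0.28291933 0.33485689 0.03210162]
```

Floor contact is at TCP z = 0.0508. I'm easing off to light contact and sliding in.

```bash
cat > f.py <<'E'
from h import *
s=read_state();c=R.from_euler("z",-.267);d=s["eef_pos"]-[.585,-.198,0]
a=R.from_rotvec(s["eef_rot"]).as_matrix()
print("t",round(s["clock"],2),"F_fix",c.apply(s["wrist_force"]).round(1),"M",c.apply(s["moment"]).round(2),"pos mm",(c.apply(d)*1000).round(2),"nose x",round(c.apply(d)[0]*1000+114.5,1),"yawerr",round(float(np.arctan2(-a[1,0],-a[0,0])-.267),4),"w",round(s["width"],3))
E
python3 -m crank '[[0,[0,0,-0.5],[0,0,0]],[0,[0,0,0],[0,0,0]]]' >/dev/null; python3 f.py
python3 -m crank '[[0,[-5,0,0],[0,0,0]],[0,[-5,0,0],[0,0,0]],[0,[0,0,0],[0,0,0]]]' >/dev/null; python3 f.py
```

```text
t 10.82 F_fix [-1.8  1.1  5.9] M [0.17 0.17 0.04] pos mm [-1.5525e+02  4.0000e-02  5.0790e+01] nose x -40.7 yawerr -0.0018 w 0.268
t 11.2 F_fix [-3.4  0.1  7.6] M [ 0.08  0.55 -0.06] pos mm [-1.4587e+02 -5.0000e-02  5.0800e+01] nose x -31.4 yawerr -0.0024 w 0.27
```

```bash
python3 -m crank '[[0,[-5,0,-0.3],[0,0,0]],[0,[-5,0,0],[0,0,0]],[0,[0,0,0],[0,0,0]]]' >/dev/null; python3 f.py
python3 -m crank '[[0,[-5,0,0],[0,0,0]],[0,[-5,0,0],[0,0,0]],[0,[0,0,0],[0,0,0]]]' >/dev/null; python3 f.py
```

```text
t 11.57 F_fix [ 1.4  0.3 -0.3] M [-0.01 -0.14  0.01] pos mm [-134.18    0.     50.84] nose x -19.7 yawerr -0.0011 w 0.268
t 11.95 F_fix [-0.1  0.7 -0.4] M [-0.02 -0.11  0.02] pos mm [-1.2405e+02  3.0000e-02  5.0830e+01] nose x -9.5 yawerr -0.0009 w 0.269
```

```bash
for i in 1 2; do python3 -m crank '[[0,[-4,0,0],[0,0,0]],[0,[-4,0,0],[0,0,0]],[0,[0,0,0],[0,0,0]]]' >/dev/null; python3 f.py; done
```

```text
t 12.32 F_fix [ 0.8  0.5 -0.3] M [-0.04 -0.06  0.01] pos mm [-1.1641e+02  4.0000e-02  5.0840e+01] nose x -1.9 yawerr -0.0012 w 0.265
t 12.7 F_fix [-0.8 -0.5 -1.4] M [-0.   -0.05  0.05] pos mm [-1.0852e+02  5.0000e-02  5.0850e+01] nose x 6.0 yawerr -0.0013 w 0.274
```

```bash
for i in 1 2 3 4; do python3 -m crank '[[0,[-1.5,0,0],[0,0,0]],[0,[-1.5,0,0],[0,0,0]],[0,[0,0,0],[0,0,0]]]' >/dev/null; python3 f.py; done
```

```text
t 13.07 F_fix [ 0.8 -0.6 -2. ] M [ 0.01 -0.03 -0.01] pos mm [-1.0596e+02 -4.0000e-02  5.0900e+01] nose x 8.5 yawerr -0.0016 w 0.272
t 13.45 F_fix [-0.1  0.1 -1.9] M [ 0.03 -0.01  0.01] pos mm [-1.0288e+02 -5.0000e-02  5.0890e+01] nose x 11.6 yawerr -0.0016 w 0.27
t 13.82 F_fix [ 0.9 -0.2 -1.6] M [-0.05 -0.02  0.01] pos mm [-9.993e+01 -3.000e-02  5.089e+01] nose x 14.6 yawerr -0.0017 w 0.272
t 14.2 F_fix [ 0.4 -0.2 -2.4] M [ 0.01 -0.03  0.01] pos mm [-9.692e+01 -6.000e-02  5.091e+01] nose x 17.6 yawerr -0.0016 w 0.265
```

```bash
for i in 1 2 3 4; do python3 -m crank '[[0,[-1.5,0,0],[0,0,0]],[0,[-1.5,0,0],[0,0,0]],[0,[0,0,0],[0,0,0]]]' >/dev/null; python3 f.py; done
```

```text
t 14.57 F_fix [-5.1 -0.1  2.4] M [-0.03  0.86  0.06] pos mm [-9.577e+01  4.000e-02  5.091e+01] nose x 18.7 yawerr -0.0024 w 0.272
t 14.95 F_fix [-9.8  0.8  5. ] M [-0.02  1.42  0.01] pos mm [-9.411e+01  8.000e-02  5.092e+01] nose x 20.4 yawerr -0.0031 w 0.265
t 15.32 F_fix [-12.1   0.6   8.4] M [-0.04  1.91  0.1 ] pos mm [-92.19   0.15  50.94] nose x 22.3 yawerr -0.0036 w 0.268
t 15.7 F_fix [-16.3   0.9  11.3] M [-0.    2.37  0.05] pos mm [-90.36   0.18  50.94] nose x 24.1 yawerr -0.0041 w 0.267
```

I felt the stop at nose x of about 18 mm. The push has also loaded the nose against the floor (Fz 11 N), so part of the 16 N is friction. I'm relieving the vertical load.

```bash
python3 -m crank '[[0,[0,0,-0.5],[0,0,0]],[0,[0,0,0],[0,0,0]],[0,[0,0,0],[0,0,0]]]' >/dev/null; python3 f.py
python3 -m crank '[[0,[0,0,-0.3],[0,0,0]],[0,[0,0,0],[0,0,0]],[0,[0,0,0],[0,0,0]]]' >/dev/null; python3 f.py
```

```text
t 16.07 F_fix [-13.9  -0.2   6.6] M [-0.01  2.2   0.03] pos mm [-89.92   0.15  51.21] nose x 24.6 yawerr -0.0039 w 0.268
t 16.45 F_fix [-12.1  -0.4   5. ] M [-0.12  2.14  0.03] pos mm [-89.79   0.15  51.4 ] nose x 24.7 yawerr -0.0039 w 0.268
```

```bash
python3 -m crank '[[0,[0,0,-0.4],[0,0,0]],[0,[0,0,0],[0,0,0]],[0,[0,0,0],[0,0,0]]]' >/dev/null; python3 f.py
python3 -m crank '[[0,[0,0,0],[0,0,0]],[0,[0,0,0],[0,0,0]]]' >/dev/null; python3 f.py
python3 -c "
from h import *
s=read_state();print(s['eef_rot'],R.from_rotvec(s['eef_rot']).as_matrix().round(4).tolist())"
```

```text
t 16.82 F_fix [-11.6  -0.6   2.4] M [-0.22  2.19  0.04] pos mm [-89.7    0.17  51.64] nose x 24.8 yawerr -0.0038 w 0.272
t 17.07 F_fix [-11.2  -0.5   2.8] M [-0.2   2.14 -0.03] pos mm [-89.65   0.17  51.65] nose x 24.9 yawerr -0.0038 w 0.265
[ 4.11163621e-01 -3.10677992e+00 -9.00941037e-04] [[-0.9655, -0.2601, -0.0077], [-0.2601, 0.9656, -0.0004], [0.0076, 0.0016, -1.0]]
```

Push is now 11.2 N with little floor load. The tool has sagged about 8 mrad nose-down and the plate's rear is about 0.8 mm up, so I'll level it.

```bash
python3 -m crank '[[0,[0,0,0.3],[0,-0.004,0]],[0,[0,0,0.3],[0,-0.004,0.004]],[0,[0,0,0],[0,0,0]],[0,[0,0,0],[0,0,0]]]' >/dev/null; python3 f.py
python3 -m crank '[[0,[0,0,0],[0,0,0]],[0,[0,0,0],[0,0,0]]]' >/dev/null; python3 f.py
python3 -c "
from h import *
s=read_state();print(R.from_rotvec(s['eef_rot']).as_matrix().round(4).tolist())"
```

```text
t 17.57 F_fix [-11.2   0.7   2.4] M [-0.03  2.27  0.15] pos mm [-89.72   0.43  50.96] nose x 24.8 yawerr -0.0073 w 0.271
t 17.82 F_fix [-11.4   0.6   2. ] M [-0.11  2.27  0.13] pos mm [-89.77   0.45  50.95] nose x 24.7 yawerr -0.0074 w 0.272
[[-0.9665, -0.2567, -0.0005], [-0.2567, 0.9665, 0.0019], [-0.0, 0.002, -1.0]]
```

```bash
python3 -m crank '[[0,[-0.5,0,0],[0,0,-0.006]],[0,[0,0,0],[0,0,0]],[0,[0,0,0],[0,0,0]],[0,[0,0,0],[0,0,0]]]' >/dev/null; for i in 1 2 3 4; do python3 -m crank '[[0,[0,0,0],[0,0,0]],[0,[0,0,0],[0,0,0]]]' >/dev/null; python3 f.py;done
python3 - <<'E'
from h import *
t=[np.ascontiguousarray(read_camera(n)["img"][:,:,::-1]) for n in("scene","top")]
cv2.imwrite("pics/end.png",np.hstack([cv2.resize(t[0][150:330,250:490],(440,330)),cv2.resize(t[1][110:290,200:396+44],(360,330))]))
E
```

```text
t 18.57 F_fix [-12.   -0.8   2.5] M [-0.27  2.49 -0.03] pos mm [-89.67   0.11  50.97] nose x 24.8 yawerr -0.0024 w 0.268
t 18.82 F_fix [-12.5  -1.3   2.8] M [-0.29  2.49 -0.01] pos mm [-89.66   0.12  50.97] nose x 24.8 yawerr -0.0023 w 0.266
t 19.07 F_fix [-12.4   0.    2.6] M [-0.2   2.49 -0.04] pos mm [-89.68   0.09  50.95] nose x 24.8 yawerr -0.0023 w 0.269
t 19.32 F_fix [-12.3  -1.2   3. ] M [-0.3   2.49 -0.09] pos mm [-89.65   0.1   50.97] nose x 24.8 yawerr -0.0023 w 0.271
```

View pics/end.png

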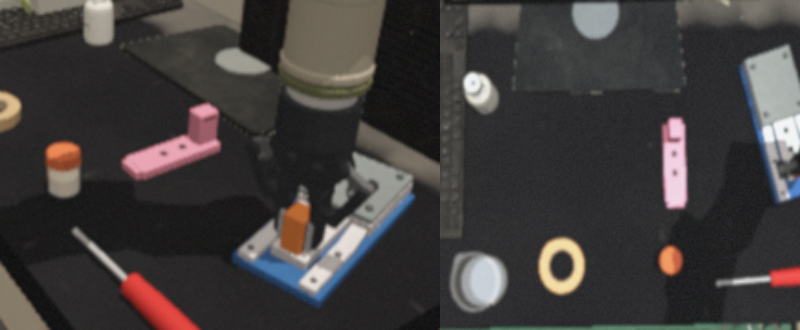

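```bash
python3 -m crank '[[0,[0.3,0,0],[0,0,0]],[0,[0,0,0],[0,0,0]],[0,[0,0,0],[0,0,0]],[0,[0,0,0],[0,0,0]]]' >/dev/null; python3 f.py; python3 -m crank '[[0,[0,0,0],[0,0,0]],[0,[0,0,0],[0,0,0]],[0,[0,0,0],[0,0,0]],[0,[0,0,0],[0,0,0]]]' >/dev/null; python3 f.py
python3 -c "
from bench import *;print(close_job())"
```

```text
t 19.93 F_fix [-12.   -1.5   2.2] M [-0.34  2.35 -0.03] pos mm [-89.67   0.1   50.95] nose x 24.8 yawerr -0.0022 w 0.265
t 20.43 F_fix [-11.5  -2.1   1.7] M [-0.27  2.4  -0.04] pos mm [-89.66   0.11  50.94] nose x 24.8 yawerr -0.0022 w 0.27
the job is handed in; nothing more can be done
None
```

The plate is in the channel with its nose under the hood, pressed steadily against the spring stop, and the gripper is still holding it. I handed the job in at about 20 s.

**What I did:** I picked up the slide plate by its orange block, laid it on the channel floor and slid it in. I felt the stop about 28 mm in from the hood mouth. I then took off the downward load that had built up at the nose and levelled the plate.

**Last checks before hand-in:**
- **Push:** the wrist reads 11.5 to 12 N along the channel and is steady. The plunger is in by about 6.6 mm (±0.4 mm, judged from travel since contact), far from its 16 mm end. That means about 10.6 N from the spring. The two figures disagree by about 1 N, which I put down to friction on the floor.
- **Alignment:** the plate sits within about 0.1 mm of the channel's middle line, turned 2 mrad from it by the arm's own readings. My estimate of where the channel lies is itself only good to about 2 mm.
- **Grip:** the gripper opening has not changed since the grasp.
- **Other things on the bench:** the last pictures show the jar, bottle, tape, beaker, screwdriver and pink look-alike apparently where they were. I checked this by eye only.

**One slip:** I sent four slide steps in one go as the stop was met. The wrist force briefly reached 16 N, part of it floor friction, with the plunger only about 6 mm in.

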